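# Tip a bottle into the labelling jig and flip the hold-down over it

### The arm

A 6-joint arm with a two-finger parallel gripper is mounted at the origin on the work surface. World frame = base frame: x ahead of the robot, y to its left, z up, the work surface at z = 0. Lengths are in mm, angles in degrees, forces in N, time in s.
With the tool pointing down it reaches from about 300 to 850 mm from the base axis. Payload 5.4 kg.
Tool frame: the origin (TCP) lies at the very end of the fingers, on their centre line; the grasp point (between the pads) lies 19 mm behind it; z points along the fingers, y is the direction in which the jaws open and shut (so a half turn about z gives the same grasp; the last joint's range is limited). The gripper opens to 85 mm and grips with 20 to 120 N. Pads are 22 mm wide; open, the fingers measure 114 mm over their backs; the gripper's body (76 mm by 85 mm) begins 54 mm behind the grasp point. The pads swing forward as they close: fully open they stand 13 mm farther back than shut.
Start: joints at [-81.939, 9.076, 91.501, -0, 79.423, -12.038], TCP at [197.574, -539.973, 231.299] pointing down, gripper open.
Joint ranges: [-166.64, 166.64], [-54.1, 131.32], [10.49, 154.53], [-73.88, 253.88], [9.74, 151.15], [-171.62, 171.62]. Speed limits (degrees/s): [147.25, 147.25, 180, 180, 180, 180].

### API

Orientations are given as a 3x3 rotation matrix whose columns are the frame's x, y, z axes.
In Python, from plant import ctrl, read_state, camera, finder gives the robot as it stands. Calls block until the motion is done:
- ctrl.reach(position, orientation): joint-space move of the TCP to a pose.
- ctrl.move_linear(position, rot=None, max_speed=150): straight line of the TCP; rot=None keeps the orientation; max_speed is the mean speed in mm/s.
- ctrl.move_j(angles): joint-space move.
- ctrl.move_gripper(opening, squeeze=None): finger opening in mm; squeeze is the grip in N (None keeps the last); returns when the fingers have stopped.
- ctrl.hold(seconds).
- ctrl.inverse_kinematics(position, orientation): joint angles nearest the present ones, or None.
- read_state(): the state.
- camera(name): name is "scene" or "top" or "wrist"; returns a dict with "img" (480x640x3 uint8, red, green, blue), "range_z" (480x640 float32, mm along the optical axis (not along the pixel's ray), 0 where there is no reading), "vfov" (degrees; the focal length in pixels is half the picture's height over the tangent of half this angle, whatever the lens; pixels are square), "cx", "cy" (the principal point, pixels), "R" (3x3) and "t" (3): a world point X has camera coordinates R X + t. Camera axes: x right, y down, z forward; pixel columns grow to the right and rows downward; lengths in mm; the calibration is good to about 2 mm. The wrist camera is an equidistant fisheye: a pixel r from the principal point sees the ray r / f radians off the axis. A picture is of the moment at which its call begins.
A pose or a line that the arm cannot do raises ctrl.IKError and nothing moves.
- ctrl.hand_in(): hands the job in, once; it reports no verdict.
Trained networks look in a picture, given as the dict that the camera call returned (one of the last four; its "shot" number tells which), for a name from the list of things; names that differ only in an ending like _2 or _b are one class to them, and where a whole thing is asked for, a point or a joint stands for the part that bears it (a point fixed in the world has none). Each returns a list of dicts, best first, with "score" (0 to 1); they miss things now and then, are a little off and sometimes report something else, mostly with a low value. They report only what shows in the picture. A call takes as long as a camera call.
- finder.search_frame(picture, target): "bbox" ([centre column, centre row, width, height] in pixels, round what is visible of it).
- finder.pinpoint(picture, target): "location" ([row, column] in pixels: a listed point, or the origin of a listed thing).
The state is a dict: "clock": time; "qpos": joint angles; "dq": joint speeds; "tau": joint torques, N m; "ee_pos": TCP position; "ee_rot": TCP orientation; "wrist_force": force on the tool from outside, world axes, zero at the start; "torque": the same for the moment, N m; "finger_gap": finger opening in mm.
Only numpy, scipy, OpenCV 4.12 (cv2) and the standard library are available. Lean on these libraries where they do the work, as an engineer would, in place of code of your own. Each camera call takes 0.05 s, during which the arm holds its last target.

### The job

Get the amber bottle ready for labelling by pushing only, with the fingertips or the outside of the fingers: push its upper part so that it tips over and lies down in the channel of the jig it stands on, then push the hinged steel hold-down bar over and down until it rests on the lying bottle. Push gently, grip or lift nothing, and leave the other things on the table where they are.

Things in the scene. Friction and masses are not known exactly. Their poses are not given: they have to be found in the camera images.
- jig: Fixed labelling jig, aluminium base 250 (its x) by 120 mm (y). Origin: centre of underside, on the table; z up. Channel along x: dark floor 10 mm above table, 70 mm wide between walls 6 mm thick, 32 mm high above table; open at the -x end (heel), end wall's inner face at x = +115. Hinge cheeks outside the +y wall: x -18 to 28, y 42 to 58, up to 82 mm. See also the point on its hinge.
- bottle: Loose amber bottle, black cap, 60 mm diameter, 150 high, about 0.25 kg. Origin: centre of its underside; z to the cap. Starts upright on the channel floor 80 mm to the jig's -x side. Pushed along the jig's +x at 80 to 90 mm above its foot it tips, and past 25 degrees falls by itself into the channel, cap to +x; lying, its origin is 40 mm above the table, at jig x about -50 (-80 to -35).
- holddown (a joint): Angle of the steel hold-down bar (26 wide, 8 thick, 105 mm long), hinged on the jig's +y side about a line along jig x. 0: level over the channel, underside 70 mm above table, resting on the lying bottle; pi/2 upright; more: leaning out to +y, as at the start (1.65 to 1.95). Stiff hinge (0.09 N m): it stays where left and must be pushed all the way down. Stops at -0.12 with no bottle.
- holddown_hinge (a point): Middle of the hinge line of the hold-down: at x = +5, y = +50, z = +74 mm in the jig's frame.
- holddown_tip (a point): Middle of the free end of the hold-down bar, 105 mm from the hinge line, in mid-thickness.
- pan: Bystander: grey plastic measuring cup with a handle, 84 mm diameter, 55 mm high, standing on the -y side of the jig. Origin: centre of its underside.
- cup: Bystander: white plastic measuring cup, 68 mm diameter, 45 mm high, beyond the jig's end wall. Origin: centre of its underside.
- vial: Bystander: small amber vial with black cap, 30 mm diameter, 70 mm high, on the -y side of the jig. Origin: centre of its underside.
- cap: Bystander: loose black screw cap, 26 mm diameter, 20 mm high, near the jig's end-wall corner on the +y side. Origin: centre of its underside.

How it is judged (in metres and radians):
On the way, in this order (a step that is already met when the one before it is completed fails the run):
1. the bottle lies in the channel of the jig, cap towards the end wall (angle between bottle's own z axis and vertical between 1.45 and 1.7 rad and z of bottle in the frame of jig below 0.05 m and angle between the z axis of bottle and the x axis of jig, either way round below 0.2 rad and x of bottle in the frame of jig between -0.09 and -0.02 m), for 0.2 s.
2. the hold-down bar rests on the lying bottle (value of joint holddown between -0.07 and 0.1 rad), for 0.2 s.
At the end, for the whole second after the job is handed in: The bottle lies at rest along the channel, cap to the end wall (axis within 0.2 rad, tilt 1.45 to 1.7 rad; foot centre 20 to 90 mm to the -x side of the jig's origin, within 20 mm of mid-channel), and the hold-down bar rests on it (joint -0.07 to 0.1 rad) (all of step 1 and all of step 2 and y of bottle in the frame of jig between -0.02 and 0.02 m and z of bottle in the frame of jig above 0.03 m and linear speed of bottle below 0.02 m/s); the robot touches nothing.
It fails at once if the bottle is lifted or carried: its foot rises more than 25 mm above where it lies (z of bottle in the frame of jig above 0.065 m).
It fails at once if the bottle leaves the jig (z of bottle in the frame of jig below 0.003 m or x of bottle in the frame of jig below -0.13 m or y of bottle in the frame of jig above 0.05 m or y of bottle in the frame of jig below -0.05 m).
It fails at once if the bottle is gripped or shoved hard (over 18 N) (contact force between the fingers and bottle above 18 N).
It fails at once if the hold-down or jig is gripped or forced (over 35 N) (contact force between the fingers and jig above 35 N).
It fails at once if a bystander is pushed more than 20 mm or knocked over (distance of any of pan, cup, vial, cap from where it was at the start of the episode above 0.02 m or angle between any of pan, cup, vial, cap's own z axis and vertical above 0.5 rad).
It also fails if it takes over 61 s, if anything falls off the work surface, if the arm or the gripper's body presses on something with over 40 N, if the wrist force passes 120 N, or if a joint passes its speed limit or range.

## Working session

There is one attempt and no reset: what is moved stays moved. The work goes in short steps, each a Python script; the robot and the scene stay as the last script left them, time stands still between calls to the robot, and variables do not carry over. Pictures are saved under pics/ and viewed, and the job is handed in when it is done.

```bash
ls; mkdir -p pics
python3 - <<'E'
from plant import ctrl, read_state, camera, finder
import cv2, numpy as np
s=read_state(); print(s['clock'],s['ee_pos'],s['finger_gap'])
for n in ['scene','top']:
    p=camera(n); cv2.imwrite(f'pics/{n}0.png',p['img'][:,:,::-1]); print(n,p['vfov'],p['cx'],p['cy'],np.round(p['R'],3).tolist(),np.round(p['t']).tolist())
    f=p['img'].shape[0]/2/np.tan(np.radians(p['vfov']/2))
    for t in ['jig','bottle','holddown_hinge','holddown_tip','pan','cup','vial','cap']:
        r=finder.pinpoint(p,t)[:2]
        b=finder.search_frame(p,t)[:1]
        print(t,[(np.round(q['location']),round(q['score'],2)) for q in r],[(np.round(q['bbox']),round(q['score'],2)) for q in b])
print(read_state()['clock'])
E
```

```text
pics
0.0 [ 197.4837377  -539.39261599  230.32063684] 85.56355023444729
scene 46.13319289746763 320.28087751699996 235.41885880327354 [[-0.903, 0.43, 0.001], [0.363, 0.762, -0.537], [-0.231, -0.484, -0.844]] [543.0, -231.0, 979.0]
jig [(array([235., 346.]), 0.75)] [(array([363., 233., 122., 161.]), 0.89)]
bottle [(array([189., 338.]), 0.74), (array([160., 421.]), 0.43)] [(array([341., 158.,  40.,  90.]), 0.69)]
holddown_hinge [(array([207., 383.]), 0.95)] [(array([364., 235., 120., 162.]), 0.85)]
holddown_tip [(array([160., 419.]), 0.88)] [(array([402., 185.,  45.,  65.]), 0.81)]
pan [(array([215., 242.]), 0.87)] [(array([238., 211.,  63.,  77.]), 0.59)]
cup [(array([374., 311.]), 0.78)] [(array([311., 367.,  55.,  54.]), 0.69)]
vial [(array([283., 263.]), 0.89)] [(array([266., 272.,  29.,  40.]), 0.78)]
cap [(array([333., 430.]), 0.91)] [(array([432., 332.,  20.,  28.]), 0.82)]
top 56.77941902371165 318.1880893418946 234.62992443661125 [[0.019, -0.999, 0.044], [-1.0, -0.02, -0.024], [0.025, -0.044, -0.999]] [40.0, 612.0, 717.0]
jig [(array([255., 333.]), 0.68)] [(array([332., 261., 166., 141.]), 0.95)]
bottle [(array([275., 378.]), 0.87)] [(array([388., 282.,  52.,  46.]), 0.97)]
holddown_hinge [(array([289., 320.]), 0.96)] [(array([332., 263., 166., 136.]), 0.79)]
holddown_tip [(array([324., 310.]), 0.61)] [(array([315., 307.,  24.,  43.]), 0.66)]
pan [(array([183., 395.]), 0.69)] [(array([396., 179.,  71.,  59.]), 0.85)]
cup [(array([177., 230.]), 0.62)] [(array([229., 173.,  42.,  41.]), 0.58)]
vial [(array([178., 322.]), 0.54), (array([326., 307.]), 0.28)] [(array([324., 173.,  20.,  21.]), 0.65)]
cap [(array([270., 215.]), 0.55)] [(array([215., 276.,  17.,  17.]), 0.76)]
1.7
```

View pics/scene0.png

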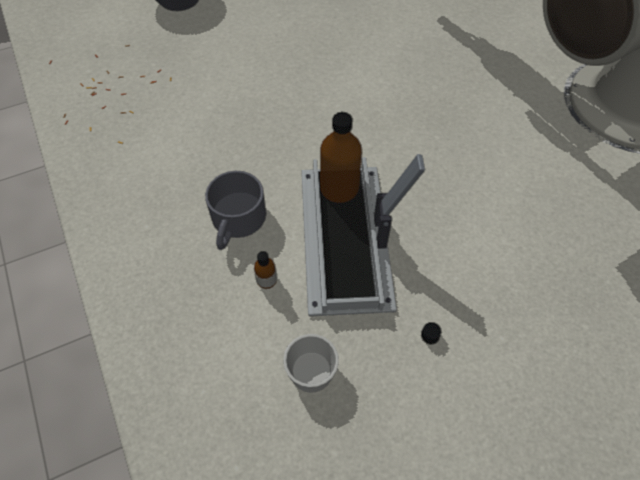

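View pics/top0.png

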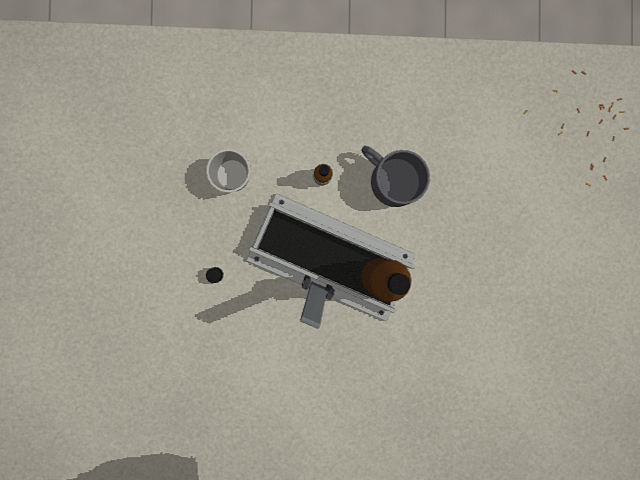

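```bash
cat > h.py <<'E'
import numpy as np, cv2
from plant import ctrl, read_state, camera, finder
def foc(p): return p['img'].shape[0]/2/np.tan(np.radians(p['vfov']/2))
def cloud(p):
    z=p['range_z'].astype(float); f=foc(p)
    v,u=np.mgrid[:480,:640]
    c=np.stack([(u-p['cx'])/f*z,(v-p['cy'])/f*z,z],-1)
    w=(c-np.array(p['t']))@np.array(p['R'])
    w[z==0]=np.nan
    return w
def onplane(p,row,col,h):
    R=np.array(p['R']);t=np.array(p['t']);f=foc(p)
    d=R.T@np.array([(col-p['cx'])/f,(row-p['cy'])/f,1]);o=-R.T@t
    return o+d*(h-o[2])/d[2]
def tri(obs):
    A=np.zeros((3,3));b=np.zeros(3)
    for p,row,col in obs:
        R=np.array(p['R']);t=np.array(p['t']);f=foc(p)
        d=R.T@np.array([(col-p['cx'])/f,(row-p['cy'])/f,1]);d/=np.linalg.norm(d);o=-R.T@t
        M=np.eye(3)-np.outer(d,d);A+=M;b+=M@o
    return np.linalg.solve(A,b)
E
python3 - <<'E'
from h import *
ps={n:camera(n) for n in ['top','scene']}
for n,box in [('top',(185,330,235,425)),('scene',(150,320,295,405))]:
    w=cloud(ps[n]); r0,r1,c0,c1=box
    q=w[r0:r1,c0:c1].reshape(-1,3); q=q[~np.isnan(q[:,0])]
    tab=w[350:450,350:600].reshape(-1,3); print(n,'table z',np.nanmedian(tab[:,2]))
    m=(q[:,2]>5)&(q[:,2]<37)
    mask=np.zeros((480,640),np.uint8); mm=(w[...,2]>5)&(w[...,2]<37); mask[r0:r1,c0:c1]=mm[r0:r1,c0:c1]
    k,lab,st,_=cv2.connectedComponentsWithStats(mask); i=1+np.argmax(st[1:,4]); 
    rect=cv2.minAreaRect(w[lab==i][:,:2].astype(np.float32)); print(rect); print(cv2.boxPoints(rect).round(1).tolist())
    hi=q[q[:,2]>60]; print(len(hi), hi[:,2].max())
    cap=q[q[:,2]>150]; print('cap',cap.mean(0),np.ptp(cap,0))
    zz=hi[:,2]
    for p in ['holddown_hinge','holddown_tip','bottle','jig']:
        l=finder.pinpoint(ps[n],p)[0]['location']; print(p,np.round(l,1), onplane(ps[n],*l,74 if 'hinge' in p else 10 if p=='bottle' else 0).round(1))
        ps[n][p]=l
for p in ['holddown_hinge','holddown_tip','jig']: print(p,tri([(ps[n],*ps[n][p]) for n in ps]).round(1))
for o in ['pan','cup','vial','cap']:
    print(o,[onplane(ps[n],*finder.pinpoint(ps[n],o)[0]['location'],0).round(0).tolist() for n in ps])
E
```

```text
top table z 0.87250783487609
((574.8405151367188, 29.80480194091797), (250.0074920654297, 120.11294555664062), 67.58539581298828)
[[471.70001220703125, -62.900001525878906], [582.7000122070312, -108.69999694824219], [678.0, 122.5], [567.0, 168.3000030517578]]
2491 175.41613522886914
cap [526.18944343   3.39795174 162.89574837] [ 69.85585257 141.34484349  25.32096122]
holddown_hinge [290.5 319.4] [526.7  51.4  74. ]
holddown_tip [326.3 311.2] [460.7  60.1   0. ]
bottle [277.6 381.1] [542.7 -51.9  10. ]
jig [257.8 331.9] [573.2  28.3   0. ]
scene table z -0.9678368388025764
((575.97900390625, 31.327972412109375), (250.9622802734375, 119.92465209960938), 67.62574768066406)
[[472.79998779296875, -61.900001525878906], [583.7000122070312, -107.5], [679.2000122070312, 124.5], [568.2999877929688, 170.1999969482422]]
2050 140.63465519549464<stdin>:12: RuntimeWarning: Mean of empty slice.
  ret = um.true_divide(
Traceback (most recent call last):
ValueError: zero-size array to reduction operation maximum which has no identity
```

```bash
cat >> h.py <<'E'
J0=np.array([575.4,30.6,0.]); A=np.radians(67.6)
RJ=np.array([[np.cos(A),-np.sin(A),0],[np.sin(A),np.cos(A),0],[0,0,1]])
def toJ(w): return (np.asarray(w)-J0)@RJ
def toW(j): return J0+RJ@np.asarray(j,float)
def rot(tilt,s=1):
    a=np.radians(tilt); z=RJ@np.array([np.sin(a),0,-np.cos(a)]); y=s*RJ[:,1]
    return np.column_stack([np.cross(y,z),y,z])
def rotv(s=1,ax=0):
    z=np.array([0,0,-1.]); y=s*RJ[:,ax]
    return np.column_stack([np.cross(y,z),y,z])
E
python3 - <<'E' 2>&1 | grep -v Warn
from h import *
from scipy.optimize import least_squares
ps={n:camera(n) for n in ['top','scene']}
for n in ps:
    w=toJ(cloud(ps[n])); ok=~np.isnan(w[...,0])
    m=ok&(abs(w[...,1])<40)&(w[...,0]<-30)&(w[...,0]>-130)&(w[...,2]>40)
    q=w[m]
    for lo,hi in [(40,90),(90,110),(110,130),(130,150),(150,180)]:
        k=q[(q[:,2]>=lo)&(q[:,2]<hi)]
        if len(k)>5:print(n,lo,len(k),k.min(0).round(1),k.max(0).round(1))
    k=q[(q[:,2]>40)&(q[:,2]<95)]
    if len(k)>20:
        r=least_squares(lambda c:np.hypot(k[:,0]-c[0],k[:,1]-c[1])-30,[-80,0],loss='soft_l1');print('circ',r.x)
    k=q[q[:,2]>150]
    if len(k):print('cap',k.mean(0))
    b=w[ok&(w[...,1]>40)&(w[...,1]<110)&(abs(w[...,0]-5)<25)&(w[...,2]>90)]
    c,d=b.mean(0),np.linalg.svd(b-b.mean(0),full_matrices=False)[2]; print('bar',len(b),b.min(0).round(),b.max(0).round(), c.round(1), d[0].round(3))
for p in ['holddown_hinge','holddown_tip','jig']: print(p,toJ(tri([(ps[n],*finder.pinpoint(ps[n],p)[0]['location']) for n in ps])).round(1))
print(read_state()['ee_rot'].round(2) if hasattr(read_state()['ee_rot'],'round') else read_state()['ee_rot'])
for s in (1,-1):
  for tilt in (25,35,45):
    print(s,tilt,[None if (x:=ctrl.inverse_kinematics(toW(j),rot(tilt,s))) is None else np.round(x).tolist() for j in [(-190,0,150),(-170,0,89),(-70,0,105)]])
  for ax in (0,1):
    print('v',s,ax,[None if (x:=ctrl.inverse_kinematics(toW(j),rotv(s,ax))) is None else np.round(x).tolist() for j in [(5,110,230),(5,110,145),(5,-30,78)]])
E
```

```text
top 40 186 [-76.6 -29.5  40.5] [-54.2  26.3  89.9]
top 90 353 [-112.8  -32.1   90.2] [-54.4  27.  110. ]
top 110 624 [-108.1  -28.5  110. ] [-57.8  24.  129.8]
top 130 49 [-80.6 -14.8 130.1] [-70.5  10.2 149.8]
top 150 381 [-97.4 -15.6 150.3] [-70.4  11.2 164.2]
circ [-84.61743301  -2.45515091]
cap [-82.92453463  -2.16502352 160.20658508]
bar 703 [-9. 51. 90.] [ 17.  90. 176.] [  4.6  71.3 140.8] [-0.003  0.371  0.929]
scene 40 882 [-80.1 -32.8  40. ] [-51.8  26.7  90. ]
scene 90 578 [-96.4 -32.8  90. ] [-51.6  26.5 110. ]
scene 110 590 [-99.  -27.2 110. ] [-56.9  21.5 130. ]
scene 130 177 [-83.9 -16.7 130. ] [-67.1   9.8 149.9]
scene 150 339 [-97.  -16.9 150.1] [-67.1   9.8 161.6]
circ [-83.46131137  -3.0075579 ]
cap [-79.68701974  -3.53686588 157.66785456]
bar 886 [-8. 51. 90.] [ 20.  89. 174.] [  9.   70.3 136.5] [ 0.016 -0.358 -0.933]
holddown_hinge [ 0.7 53.3 66.7]
Traceback (most recent call last):
IndexError: list index out of range
```

```bash
python3 - <<'E' 2>&1 | grep -v Warn
from h import *
print(np.round(read_state()['ee_rot'],2).tolist(), read_state()['clock'])
for s in (1,-1):
  for tilt in (25,35,45):
    print(s,tilt,[None if (x:=ctrl.inverse_kinematics(toW(j),rot(tilt,s))) is None else np.round(x).tolist() for j in [(-190,-2.7,150),(-170,-2.7,89),(-70,-2.7,105)]])
  for ax in (0,1):
    print('v',s,ax,[None if (x:=ctrl.inverse_kinematics(toW(j),rotv(s,ax))) is None else np.round(x).tolist() for j in [(5,120,230),(5,110,145),(5,-30,78)]])
E
```

```text
[[0.94, 0.34, 0.0], [0.34, -0.94, 0.0], [0.0, -0.0, -1.0]] 2.25
1 25 [[-43.0, 9.0, 105.0, 24.0, 77.0, 151.0], [-41.0, 14.0, 107.0, 25.0, 70.0, 150.0], [-30.0, 12.0, 107.0, 27.0, 67.0, 160.0]]
1 35 [[-48.0, 12.0, 105.0, 32.0, 82.0, 145.0], [-46.0, 17.0, 107.0, 33.0, 75.0, 142.0], [-35.0, 14.0, 108.0, 36.0, 71.0, 151.0]]
1 45 [[-52.0, 16.0, 104.0, 38.0, 87.0, 139.0], [-50.0, 22.0, 105.0, 39.0, 80.0, 136.0], [-40.0, 18.0, 108.0, 44.0, 76.0, 143.0]]
v 1 0 [[-5.0, -6.0, 107.0, -0.0, 79.0, -72.0], [-5.0, 0.0, 111.0, -0.0, 69.0, -73.0], [-9.0, 23.0, 93.0, -0.0, 64.0, -77.0]]
v 1 1 [[-5.0, -6.0, 107.0, -0.0, 79.0, -162.0], [-5.0, 0.0, 111.0, -0.0, 69.0, -163.0], [-9.0, 23.0, 93.0, -0.0, 64.0, -167.0]]
-1 25 [[-43.0, 9.0, 105.0, 24.0, 77.0, -29.0], [-41.0, 14.0, 107.0, 25.0, 70.0, -30.0], [-30.0, 12.0, 107.0, 27.0, 67.0, -20.0]]
-1 35 [[-48.0, 12.0, 105.0, 32.0, 82.0, -35.0], [-46.0, 17.0, 107.0, 33.0, 75.0, -38.0], [-35.0, 14.0, 108.0, 36.0, 71.0, -29.0]]
-1 45 [[-52.0, 16.0, 104.0, 38.0, 87.0, -41.0], [-50.0, 22.0, 105.0, 39.0, 80.0, -44.0], [-40.0, 18.0, 108.0, 44.0, 76.0, -37.0]]
v -1 0 [[-5.0, -6.0, 107.0, -0.0, 79.0, 108.0], [-5.0, 0.0, 111.0, -0.0, 69.0, 107.0], [-9.0, 23.0, 93.0, -0.0, 64.0, 103.0]]
v -1 1 [[-5.0, -6.0, 107.0, -0.0, 79.0, 18.0], [-5.0, 0.0, 111.0, -0.0, 69.0, 17.0], [-9.0, 23.0, 93.0, -0.0, 64.0, 13.0]]
```

Run:
```python
from h import *
R=rot(35,-1)
ctrl.move_gripper(0)
ctrl.reach(toW((-190,-2.7,150)),R); 
ctrl.move_linear(toW((-165,-2.7,90)),R)
s=read_state(); print(s['clock'],toJ(s['ee_pos']).round(1),s['finger_gap'],np.round(s['wrist_force'],1))
ctrl.move_linear(toW((-128,-2.7,90)),R,max_speed=60)
s=read_state(); print(s['clock'],toJ(s['ee_pos']).round(1),s['finger_gap'],np.round(s['wrist_force'],1))
p=camera('wrist'); cv2.imwrite('pics/wrist1.png',p['img'][:,:,::-1])
p=camera('scene'); cv2.imwrite('pics/scene1.png',p['img'][:,:,::-1])
```

```text
5.4083 [-165.4   -3.2   90.5] -0.07820317587972195 [-0.5  0.7  0.3]
6.175 [-128.    -2.7   90. ] 0.060135364332339264 [0.8 0.4 0.6]
```

View pics/scene1.png

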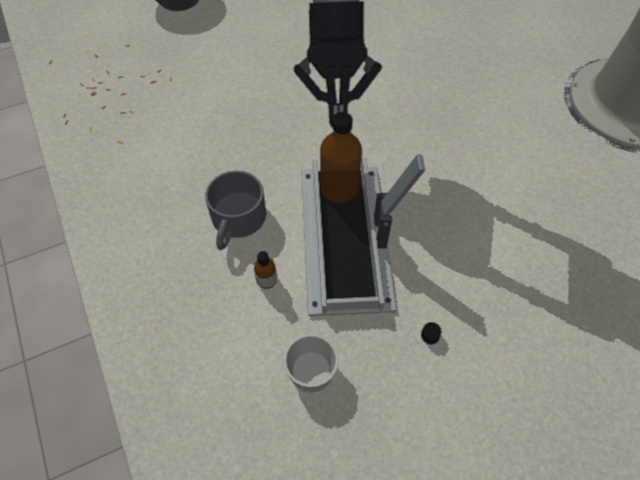

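View pics/wrist1.png

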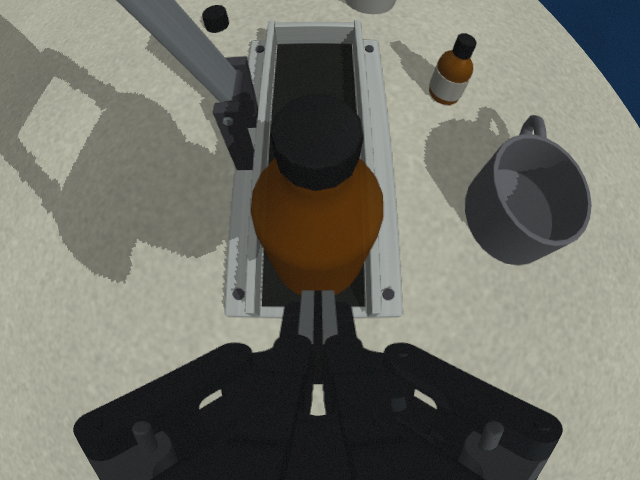

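The wrist view shows the closed fingertips at (318,292), centred on the bottle, whose axis is at column 317. The bar and cheeks at (235,110) are clear of the tool. In the scene view the tip sits just behind the bottle at (340,110). Next I push.

Run:
```python
from h import *
R=rot(35,-1)
x0=-122.
for x in np.arange(-124,-77,4.):
    d=max(0,x-x0)
    ctrl.move_linear(toW((x,-2.7,90+0.35*d)),R,max_speed=30)
    s=read_state(); print(round(s['clock'],2),toJ(s['ee_pos']).round(1),(np.array(s['wrist_force'])@RJ).round(1))
p=camera('scene'); cv2.imwrite('pics/scene2.png',p['img'][:,:,::-1])
p=camera('wrist'); cv2.imwrite('pics/wrist2.png',p['img'][:,:,::-1])
```

```text
6.56 [-123.9   -2.6   89.9] [-0.6  0.4  0.7]
6.84 [-120.    -2.8   90.7] [-1.1 -0.6  0.2]
7.13 [-115.9   -2.9   92.3] [-1.1 -0.3  0.8]
7.42 [-111.8   -2.7   93.6] [-2.6  1.2  0.8]
7.72 [-107.8   -2.6   94.9] [-0.9  0.2  0.6]
8.01 [-103.8   -2.6   96.3] [-1.1  0.2  0.6]
8.3 [-99.8  -2.6  97.7] [-1.8  0.6  0.3]
8.59 [-95.8  -2.6  99.1] [-0.8 -0.2  0. ]
8.88 [-91.8  -2.6 100.5] [-0.5 -0.8 -0.3]
9.18 [-87.8  -2.7 101.9] [-0.3  0.6  0.1]
9.47 [-83.8  -2.6 103.3] [-0.6  0.3 -0.6]
9.76 [-79.8  -2.7 104.8] [-0.6  0.5 -0.1]
```

View pics/scene2.png

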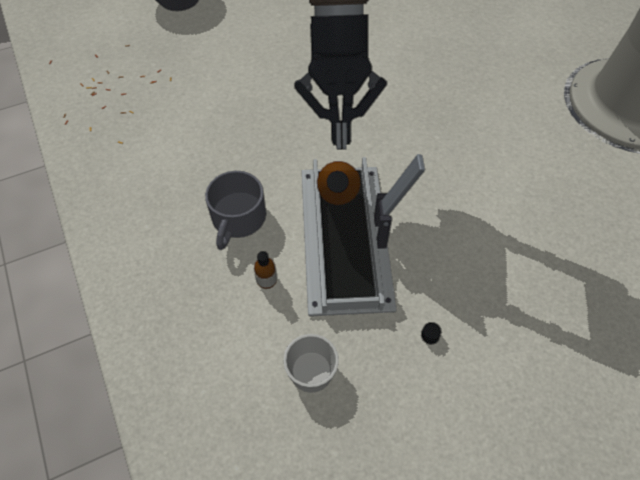

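View pics/wrist2.png

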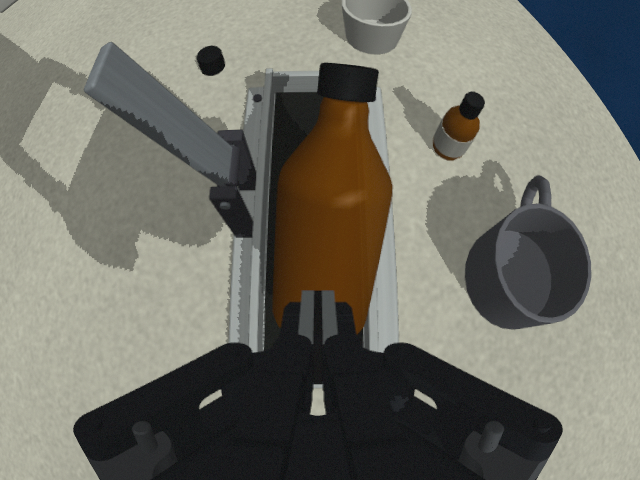

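The wrist view shows the bottle tipped well forward, with its cap at (348,82). The contact force has dropped to about zero, so it's probably falling. I wait briefly and look again.

Run:
```python
from h import *
ctrl.hold(0.6)
p=camera('scene'); cv2.imwrite('pics/scene3.png',p['img'][:,:,::-1])
w=toJ(cloud(p)); m=(abs(w[...,1])<33)&(w[...,0]>-60)&(w[...,0]<115)&(w[...,2]>14); q=w[m]
for a in range(-60,115,20):
    k=q[(q[:,0]>=a)&(q[:,0]<a+20)]
    if len(k): print(a,len(k),k[:,1].min().round(),k[:,1].max().round(),np.percentile(k[:,2],97).round(1))
```

```text
-60 282 -33.0 22.0 69.9
-40 438 -33.0 23.0 69.8
-20 453 -33.0 23.0 69.6
0 481 -33.0 23.0 69.8
20 536 -33.0 23.0 69.4
40 656 -32.0 20.0 65.4
60 253 -21.0 7.0 53.5
80 341 -21.0 6.0 53.5
100 1 20.0 20.0 29.5
```

View pics/scene3.png

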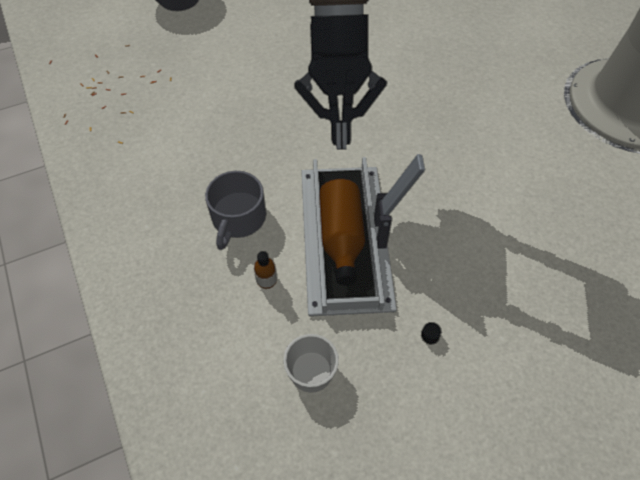

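The bottle lies in the channel: its body top is 69.8 mm above the table, and the cap at (345,272) points to the end wall. Now I back off and move round to the +y side of the bar.

Run:
```python
from h import *
R=rot(35,-1); V=rotv(-1,1)
ctrl.move_linear(toW((-150,-2.7,150)),R)
ctrl.reach(toW((-120,60,290)),V)
ctrl.reach(toW((5,150,260)),V)
ctrl.move_linear(toW((5,135,155)),V)
s=read_state(); print(s['clock'],toJ(s['ee_pos']).round(1),(np.array(s['wrist_force'])@RJ).round(1))
p=camera('wrist'); cv2.imwrite('pics/wrist4.png',p['img'][:,:,::-1])
p=camera('scene'); cv2.imwrite('pics/scene4.png',p['img'][:,:,::-1])
```

```text
13.4417 [  4.9 134.1 155.9] [-0.5  0.5  0.2]
```

View pics/wrist4.png

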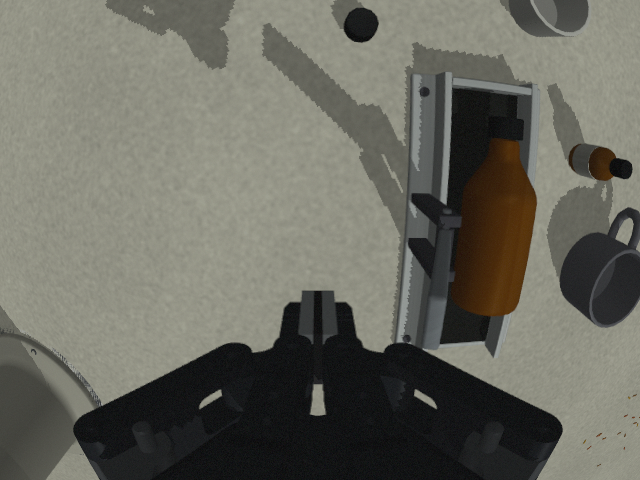

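View pics/scene4.png

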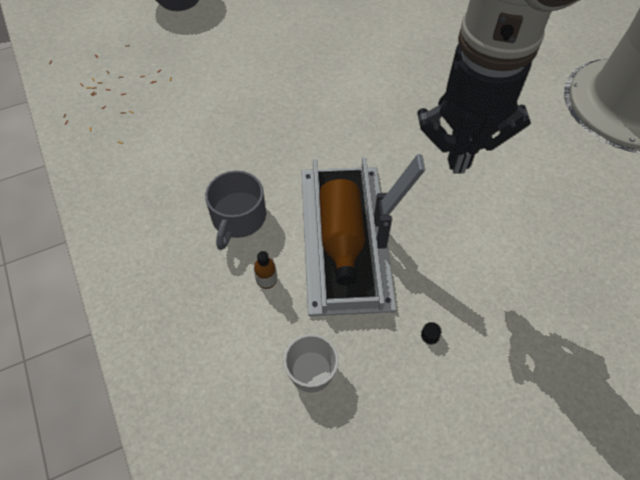

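The wrist view shows the bar at (437,280), to the right of (in front of) the fingertips at (318,300). The bottle lies beyond it at (495,240). Next I push the bar upright and over.

Run:
```python
from h import *
V=rotv(-1,1); h=14.5; r=85
def st():
    s=read_state(); print(round(s['clock'],2),toJ(s['ee_pos']).round(1),(np.array(s['wrist_force'])@RJ).round(1))
for y in (105,90,80,68.5):
    ctrl.move_linear(toW((5,y,157)),V,max_speed=60); st()
p=camera('scene'); cv2.imwrite('pics/scene5.png',p['img'][:,:,::-1])
for th in np.arange(1.5,0.55,-0.15):
    y=50-r*np.cos(th)+4*np.sin(th)+h; z=74+r*np.sin(th)+4*np.cos(th)
    ctrl.move_linear(toW((5,y,z)),V,max_speed=60); st()
p=camera('scene'); cv2.imwrite('pics/scene6.png',p['img'][:,:,::-1])
```

```text
14.19 [  4.9 105.  156.8] [-0.2  0.1 -0.1]
14.59 [  4.9  89.6 157. ] [-0.5  0.8 -0.3]
14.91 [  4.9  79.5 157. ] [-0.5 -0.6 -0.7]
15.25 [  4.9  68.  157. ] [-0.1  1.  -0.5]
15.56 [  5.   62.  159.3] [-0.2 -0.1  0.2]
15.93 [  4.9  49.4 157.7] [-0.1 -0.5 -0.5]
16.29 [  4.9  37.1 154.5] [-0.6  0.1  0.1]
16.66 [  4.9  25.5 149.4] [ 0.  -0.5  0.5]
17.02 [  4.9  14.7 142.6] [0.7 0.1 0.7]
17.39 [  4.9   5.1 134.4] [ 0.4  0.5 -0.2]
17.76 [  4.9  -3.3 124.8] [ 0.6 -0.5 -0.4]
```

View pics/scene6.png

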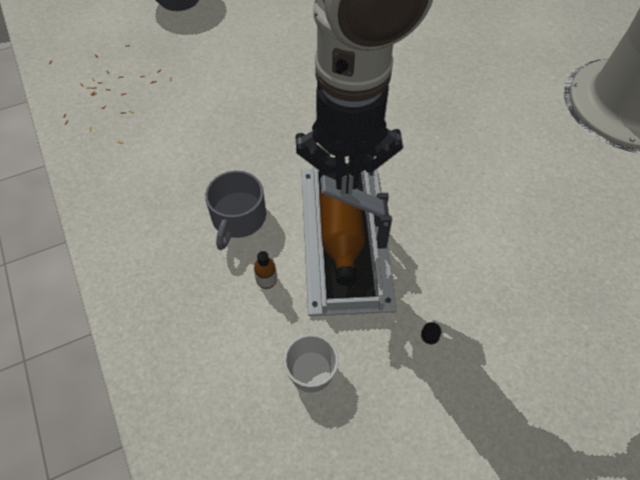

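The bar (end at (325,188), hinge at (383,210)) has swung over the bottle ahead of the fingers. I continue down and stop on force.

Run:
```python
from h import *
V=rotv(-1,1); h=14.5; r=85
def st():
    s=read_state(); f=(np.array(s['wrist_force'])@RJ); print(round(s['clock'],2),toJ(s['ee_pos']).round(1),f.round(1)); return f[2]
for th in (0.45,0.3,0.18,0.12):
    y=50-r*np.cos(th)+4*np.sin(th)+h; z=74+r*np.sin(th)+4*np.cos(th)
    ctrl.move_linear(toW((5,y,z)),V,max_speed=40); st()
while z>75:
    z-=1; ctrl.move_linear(toW((5,y,z)),V,max_speed=15); ctrl.hold(0.1)
    if st()>4: break
```

```text
18.27 [  4.9 -10.1 114.1] [-1.  -0.3 -0. ]
18.74 [  4.9 -15.3 102.5] [-0.4  0.1  0.1]
19.15 [  4.9 -18.2  92.7] [-0.4 -0.1 -0. ]
19.43 [  4.9 -19.2  87.8] [ 0.2 -0.4  0.7]
19.77 [  5.  -19.4  87.2] [-0.1  0.1  0.5]
20.12 [  5.  -19.4  86.1] [-1.1  0.4 -0.1]
20.48 [  5.  -19.3  85.1] [ 0.9  0.3 -0.1]
20.82 [  5.  -19.3  84.1] [-0.5  0.2  0.6]
21.18 [  5.  -19.4  83.1] [-0.3  0.5 -0.2]
21.52 [  5.  -19.3  82.1] [ 1.3  0.1 -0.6]
21.88 [  5.  -19.3  81.1] [-0.4  0.1 -0. ]
22.23 [  5.  -19.3  80.1] [-0.2 -1.  -0.3]
22.57 [  5.  -19.3  79.1] [ 0.3 -0.2 -0. ]
22.93 [  5.  -19.3  78.1] [-0.   0.5  0.4]
23.27 [  5.  -19.4  77.8] [-0.5  2.   5.2]
```

Firm contact came at z=77.8 (bar top is 78 when level). I retreat straight up and check.

Run:
```python
from h import *
V=rotv(-1,1)
ctrl.move_linear(toW((5,-19.3,200)),V,max_speed=80)
ctrl.reach(toW((-60,170,300)),V)
ps={}
for n in ('scene','top'):
    p=camera(n); cv2.imwrite(f'pics/{n}7.png',p['img'][:,:,::-1])
    w=toJ(cloud(p)); b=w[(w[...,1]>-50)&(w[...,1]<38)&(abs(w[...,0]-5)<11)&(w[...,2]>71)&(w[...,2]<130)]
    if len(b)>20:
        k=np.polyfit(b[:,1],b[:,2],1); print(n,'bar',len(b),'angle',np.arctan(-k[0]).round(3),'z@y0',k[1].round(1), b.min(0).round(),b.max(0).round())
    q=w[(abs(w[...,1])<33)&(w[...,0]>-90)&(w[...,0]<-15)&(w[...,2]>35)&(w[...,2]<85)]
    print('bottle xmin',np.percentile(q[:,0],1).round(1),'top',np.percentile(q[:,2],97).round(1),'y at top',np.median(q[q[:,2]>67,1]).round(1))
    c=w[(abs(w[...,1])<33)&(w[...,0]>72)&(w[...,0]<98)&(w[...,2]>44)&(w[...,2]<85)]; print('cap y',c[:,1].mean().round(1),c[:,2].max().round(1),c[:,0].max().round(1))
    print([(o,onplane(p,*l[0]['location'],0).round(0)[:2].tolist()) for o in ['pan','cup','vial','cap'] if (l:=finder.pinpoint(p,o))])
s=read_state();print(s['clock'],toJ(s['ee_pos']).round(),np.round(s['wrist_force'],1))
```

```text
scene bar 874 angle -0.003 z@y0 76.9 [ -6. -50.  73.] [16. 38. 81.]
bottle xmin -54.4 top 69.8 y at top -6.9
cap y -7.4 54.9 95.5
[('pan', [700.0, -74.0]), ('cup', [707.0, 198.0]), ('vial', [710.0, 50.0]), ('cap', [540.0, 216.0])]
top bar 895 angle -0.003 z@y0 78.7 [ -6. -50.  75.] [16. 38. 83.]
bottle xmin -55.6 top 71.7 y at top -5.6
cap y -6.4 56.6 92.9
[('pan', [703.0, 195.0]), ('cup', [701.0, 197.0]), ('vial', [710.0, 49.0]), ('cap', [548.0, 218.0])]
26.35 [-60. 170. 300.] [-0.8  0.1  0.1]
```

View pics/scene7.png

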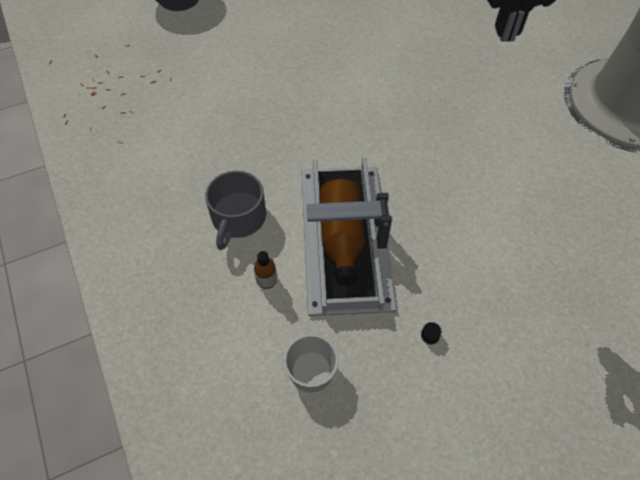

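View pics/top7.png

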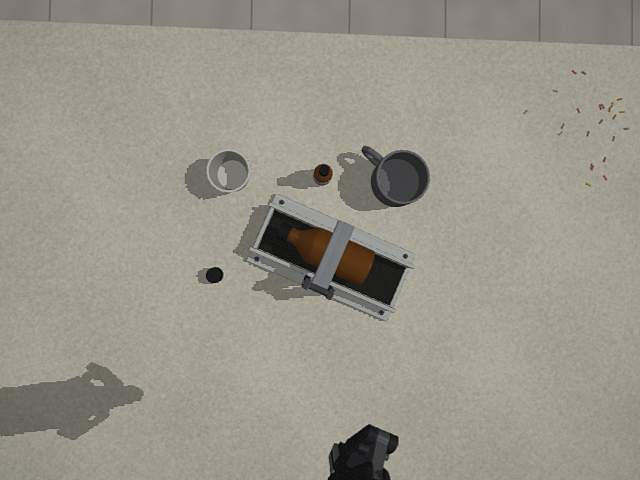

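Both views show the bar level across the bottle (scene (345,211), top (335,255)), the bottle in the channel with its cap towards the end wall, and the bystanders at their starting pixels. The arm is clear, so I hand in.

Run:
```python
from h import *
print(ctrl.hand_in(), read_state()['clock'])
```

```text
the job is handed in; nothing more can be done
the job is handed in; nothing more can be done
```

The bottle is lying in the jig's channel with the hold-down bar resting on it, and I handed the job in at about 26 s. I used the closed fingers and only pushed: first the upper part of the bottle until it tipped over, then the bar over and down until the force rose to about 5 N.

What the last checks showed:
- **Bottle:** its foot is at jig x of about -55 mm, about 6 mm off mid-channel towards -y. Its cap points to the end wall and its axis is parallel to the channel.
- **Bar:** both cameras measured its angle at about 0.00 rad, within the -0.07 to 0.1 limit.
- **Forces:** the sampled wrist force stayed below about 3 N while tipping the bottle and peaked at about 5–6 N on the bar.
- **Bystanders:** all four look unmoved in both pictures.
- **Disagreements:** in the last top picture the network placed the pan where the white cup stands. The picture itself and the scene camera show the pan in its original place. The two cameras also put the loose cap 8 mm apart, though it sits at its starting pixels in both views.

The hand-in gives no verdict, so I have no confirmation beyond these checks.

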